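# Hold the bag clip open round the tall recipe card

## Task

Squeeze the wooden spring clip wide open, take it off the steel fin where it is parked, and bring it down over the middle of the top edge of the taller, narrower of the two standing recipe cards, so that one jaw hangs on each side of the card and the edge is well inside the mouth. Finish while still holding the clip there, squeezed wide open and not touching the card, ready for a second card to be slipped in; do not let go. Do not let the clip bite or knock either card, do not shift the card stands, and leave the other things where they are.

Things in the scene. Friction and masses are not known exactly. Their poses are not given: they have to be found in the camera images.
- bag_clip: Wooden spring clip like a big clothes peg, 26 mm wide, 98 mm tall, 70 g, upright, jaws down, clamped by its spring on the steel fin. Body = one half; origin at the middle of its hinge pin. Parked: y along the pin and the fin's top edge, z up, x across the fin. Jaws reach 45 mm below the pin, 20 mm below the fin's top. At the stop each half has turned 0.28 rad about the pin.
- clip_handles (a point): Point midway between the clip's two flat handles, 37 mm above the pin while parked. The handles splay upward: outer faces 29 mm apart 10 mm above the pin, 54 mm apart at their tops 50 mm above it. Squeezed together along x from above they open the jaws; at the stop they are parallel, outer faces 26 mm apart, 8 to 52 mm above the pin. A half turn about z gives the same clip.
- clip_jaw (a joint): Opening angle of the clip, rad: 0 as parked on the fin (jaw faces 6 mm apart and parallel), 0.56 at the stop, when the handles are parallel and the jaw tips about 30 mm apart. Its spring closes it: about 5 N on each handle at its top at 0, 7 to 10 N at the stop; a firmer squeeze (40 N) just holds it on the stop.
- tip_a (a point): Inner lower edge of one jaw (on the half with the body's origin, its +x side), middle of its width; 3 mm across and 45 mm below the pin when parked.
- tip_b (a point): Inner lower edge of the other jaw, the mirror image of tip_a.
- clip_rack: Dark wooden block 75 x 110 x 18 mm, fixed to the worktop, with an upright steel fin on it, 6 mm thick across x, 70 mm long along y, top edge 62 mm above the worktop. Origin under its centre; the clip sits on the fin within 14 mm of its middle.
- tall_card: Loose wooden card stand (64 x 100 x 24 mm, 0.8 kg with card) with a stiff upright white card in it: the tall narrow one, 76 mm wide along y, 3 mm thick along x, its top edge 140 mm above the worktop. Origin under the stand's centre, z up.
- card_edge (a point): Middle of the top edge of the tall card: x across the card's thickness, y along its edge, z up.
- wide_card: A like stand, 140 mm long, with the low wide card, 127 mm wide, top edge 95 mm above the worktop: not the one wanted. Origin under the stand's centre.
- spice_jar: Bystander: square spice jar with a black cap, 46 x 46 x 97 mm. Origin under its centre.
- label_roll: Bystander: lying brown tape roll, 62 mm across, 24 mm high. Origin under its centre.
- pinch_bowl: Bystander: small white bowl, 68 mm across, 28 mm high. Origin under its centre.
- measuring_cup: Bystander: small steel measuring cup with flat handle, 55 x 136 x 27 mm. Origin under its centre.
- marker: Bystander: marker pen lying behind the row of stands, 135 mm long. Origin under its centre.
Things that resemble listed ones, but are neither listed nor needed, are in the scene too. What is shaped like the bag_clip but blue is not meant.

How it is judged (in metres and radians):
On the way:
1. the clip is taken off the fin in the fingers (z of bag_clip in the frame of clip_rack above 0.13 m and contact force between bag_clip and the fingers above 2 N and contact force between bag_clip and clip_rack below 0.2 N), for 0.1 s.
At the end, for the whole second after the job is handed in: Fingers hold the clip open over 0.42 rad; pin above the tall card's edge, jaw tips 6 mm or more below it, one each side, 3 mm or more off the card; pin within 20 mm of the edge's middle, parallel within 0.26 rad; clip still, touching no card or rack (under 0.3 N); card upright (value of joint clip_jaw above 0.42 rad and ((x of tip_a in the frame of card_edge above 0.0045 m and x of tip_b in the frame of card_edge below -0.0045 m) or (x of tip_b in the frame of card_edge above 0.0045 m and x of tip_a in the frame of card_edge below -0.0045 m)) and z of each of tip_a, tip_b in the frame of card_edge below -0.006 m and z of bag_clip in the frame of card_edge above 0.006 m and y of bag_clip in the frame of card_edge between -0.02 and 0.02 m and angle between the y axis of bag_clip and the y axis of card_edge, either way round below 0.26 rad and contact force between bag_clip and tall_card below 0.3 N and contact force between bag_clip and wide_card below 0.3 N and contact force between bag_clip and clip_rack below 0.3 N and contact force between bag_clip and the fingers above 3 N and height (world z) of bag_clip above 0.13 m and linear speed of bag_clip below 0.02 m/s and angle between tall_card's own z axis and vertical below 0.1 rad); the arm keeps its last pose, push and grip.
It fails at once if the clip bites or knocks a card (over 5 N) (contact force between bag_clip and tall_card above 5 N or contact force between bag_clip and wide_card above 5 N).
It fails at once if a card stand is shifted by more than 20 mm (distance of any of tall_card, wide_card from where it was at the start of the episode above 0.02 m).
It fails at once if a bystander is moved by more than 30 mm (distance of any of spice_jar, label_roll, pinch_bowl, measuring_cup, marker from where it was at the start of the episode above 0.03 m).
It also fails if it takes over 32 s, if anything falls off the work surface, if the arm or the gripper's body presses on something with over 40 N, if the wrist force passes 120 N, or if a joint passes its speed limit or range.

## Robot

A 6-joint arm with a two-finger parallel gripper is mounted at the origin on a cart in front of the work surface, level with it; the furniture and walls round the work are solid. World frame = base frame: x ahead of the robot, y to its left, z up, the work surface at z = 0. Lengths are in m, angles in degrees, forces in N, time in s.
With the tool pointing down it reaches from about 0.325 to 0.775 m from the base axis. Payload 5.5 kg.
Tool frame: the origin (TCP) lies at the centre of the arm's flange, where the gripper is bolted on; the fingertips stand 182 mm ahead of it and the grasp point (between the pads) lies 163 mm ahead of it; z points along the fingers, y is the line along which they close (so a half turn about z gives the same grasp; the last joint's range is limited). The gripper opens to 88 mm and grips with 3 to 60 N. Pads are 20 mm wide; open, the fingers measure 115 mm over their backs; the gripper's body (75 mm by 178 mm) begins 61 mm behind the grasp point.
Start: joints at [62.298, 5.22, 70.514, -0, 104.267, -3.249], TCP at [0.248, 0.546, 0.405] pointing down, gripper open.
Joint ranges: [-164.24, 164.24], [-49.07, 125.15], [9.68, 141.18], [-86.29, 266.29], [3.28, 154.24], [-151.56, 151.56]. Speed limits (degrees/s): [147.25, 147.25, 172.46, 180, 180, 180].

## Interface

Orientations are given as [roll, pitch, yaw] about the fixed x, y, z axes, in that order (R = Rz(yaw) Ry(pitch) Rx(roll)).
In Python, from station import r gives the robot as it stands. The module is installed in compiled form; this text tells all that it offers. Calls block until the motion is done:
- r.reach(position, orientation): joint-space move of the TCP to a pose.
- r.servo_line(position, rotation=None, speed=0.15): straight line of the TCP; rotation=None keeps the orientation; speed is the mean speed in m/s.
- r.move_joints(angles): joint-space move.
- r.let_go() and r.grab(squeeze=None): open the fingers fully, or close them until they stop; squeeze is the grip in N (None keeps the last).
- r.wait(seconds).
- r.inverse_kinematics(position, orientation): joint angles nearest the present ones, or None.
- r.sense(): the state.
- r.snapshot(name): name is "side" or "top" or "wrist"; returns a dict with "frame" (400x640x3 uint8, red, green, blue), "fx", "fy", "cx", "cy" (pixels), "R" (3x3) and "t" (3): a world point X has camera coordinates R X + t. Camera axes: x right, y down, z forward; pixel columns grow to the right and rows downward; lengths in m; the calibration is good to about 2 mm. A picture is of the moment at which its call begins. There is no depth.
A pose or a line that the arm cannot do raises r.IKError and nothing moves.
- r.hand_in(): hands the job in; it is judged then, once.
The state is a dict: "clock": time; "joints": joint angles; "joint_vel": joint speeds; "joint_torque": joint torques, N m; "tcp_pos": TCP position; "orientation": TCP orientation; "contact_force": force on the tool from outside, world axes, zero at the start; "torque": the same for the moment, N m; "opening": finger opening in m; "gripper_force": force on a finger pad.
Only numpy, scipy, OpenCV 4.12 (cv2) and the standard library are available. Lean on these libraries where they do the work, as an engineer would, in place of code of your own. Each camera call takes 0.05 s, during which the arm holds its last target. There are 200 camera calls.

## Working session

There is one attempt and no reset: what is moved stays moved. The work goes in short steps, each a Python script; the robot and the scene stay as the last script left them, time stands still between calls to the robot, and variables do not carry over. Pictures are saved under pics/ and viewed, at most 10 in all, crops included, and the job is handed in when it is done.

```bash
mkdir -p pics
cat > h.py <<'E'
import numpy as np, cv2, pickle
from station import r
def snap(n,f):
    s=r.snapshot(n); cv2.imwrite(f'pics/{f}.png',cv2.cvtColor(s['frame'],cv2.COLOR_RGB2BGR)); pickle.dump(s,open(f'pics/{f}.pkl','wb')); return s
def load(f): return pickle.load(open(f'pics/{f}.pkl','rb'))
def K(s): return np.array([[s['fx'],0,s['cx']],[0,s['fy'],s['cy']],[0,0,1.]])
def atz(s,u,v,z):
    R=np.array(s['R']);t=np.array(s['t']);c=-R.T@t;d=R.T@np.linalg.inv(K(s))@[u,v,1]
    return c+d*(z-c[2])/d[2]
def proj(s,X):
    p=K(s)@(np.array(s['R'])@np.array(X).T+np.array(s['t'])[:,None] if np.ndim(X)>1 else np.array(s['R'])@X+np.array(s['t']))
    return (p[:2]/p[2]).T
E
python3 - <<'E'
from h import *
for n in ('top','side'):
    s=snap(n,n+'0'); R=np.array(s['R']); print(n,s['fx'],-R.T@np.array(s['t']),R.round(2).tolist())
print(r.sense())
E
```

```text
top 376.0677478394671 [0.37944199 0.19340923 1.10689761] [[-0.02, -1.0, -0.01], [-0.99, 0.02, -0.11], [0.11, 0.01, -0.99]]
side 504.6001567645928 [-0.06521948  1.08628686  1.15347427] [[-0.85, -0.52, 0.01], [-0.38, 0.61, -0.7], [0.36, -0.6, -0.72]]
{'clock': 0.1, 'joints': array([ 6.22967336e+01,  5.25950942e+00,  7.05747009e+01, -1.10505464e-03,
        1.04264553e+02, -3.24909628e+00]), 'joint_vel': array([ 0.09082007,  0.06827013, -0.21328923, -0.01640377, -0.01190938,
       -0.08556285]), 'joint_torque': array([ 2.30252124e-03, -4.47855127e+01, -4.07570171e+01,  7.00416835e-02,
        2.84100889e-02, -1.19309038e-04]), 'tcp_pos': array([0.24841635, 0.54622634, 0.40361494]), 'orientation': array([-1.79901334e+02, -4.52789842e-03,  1.55545555e+02]), 'contact_force': array([-0.44428148, -0.23613676,  0.27472848]), 'torque': array([ 0.02143932, -0.05511994,  0.02890132]), 'gripper_force': 0.0, 'opening': 0.08761734524431358}
```

View pics/top0.png

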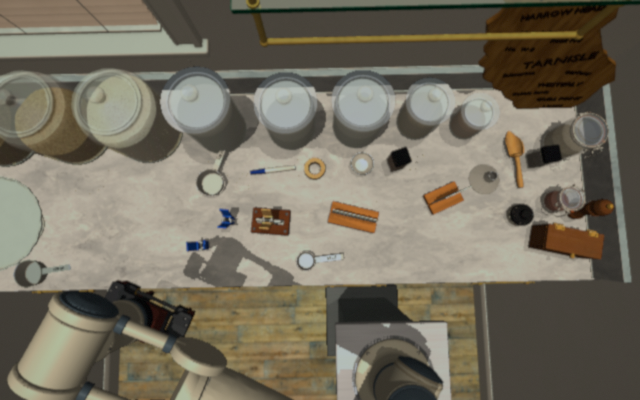

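View pics/side0.png

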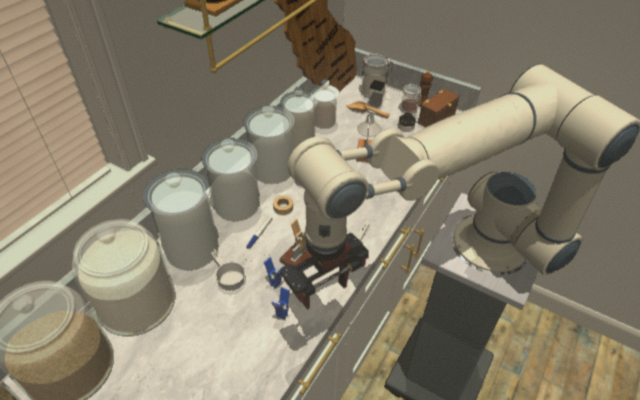

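The top view shows the dark rack with the wooden clip at about (271,221). The clip lookalikes are the blue clips at (228,217) and (198,245). Card candidates are the stand at (353,217), which is longer and so the wide card, and the stand at (443,197), which is shorter and so the tall card. The orange spoon at (514,150) and the brown box at (566,240) are unrelated. The side view is blocked by the arm. My choice is the wooden clip at (271,221) and the stand at (443,197), to be checked in a close crop.

Run:
```python
from h import *
i=cv2.imread('pics/top0.png')
a=cv2.resize(i[195:245,240:306],None,fx=6,fy=6,interpolation=cv2.INTER_CUBIC)
b=cv2.resize(i[170:220,410:476],None,fx=6,fy=6,interpolation=cv2.INTER_CUBIC)
c=cv2.resize(i[192:242,320:386],None,fx=6,fy=6,interpolation=cv2.INTER_CUBIC)
z=cv2.vconcat([cv2.hconcat([a,b]),cv2.hconcat([c,c*0])])
cv2.imwrite('pics/crop0.png',z)
s=load('top0')
for n,u,v in (('rack',271,221),('tall',443,197),('wide',353,217)): print(n,atz(s,u,v,.02))
```

```text
rack [0.44592256 0.33803548 0.02      ]
tall [ 0.5051347 -0.1623778  0.02     ]
wide [0.45250084 0.10060044 0.02      ]
```

View pics/crop0.png

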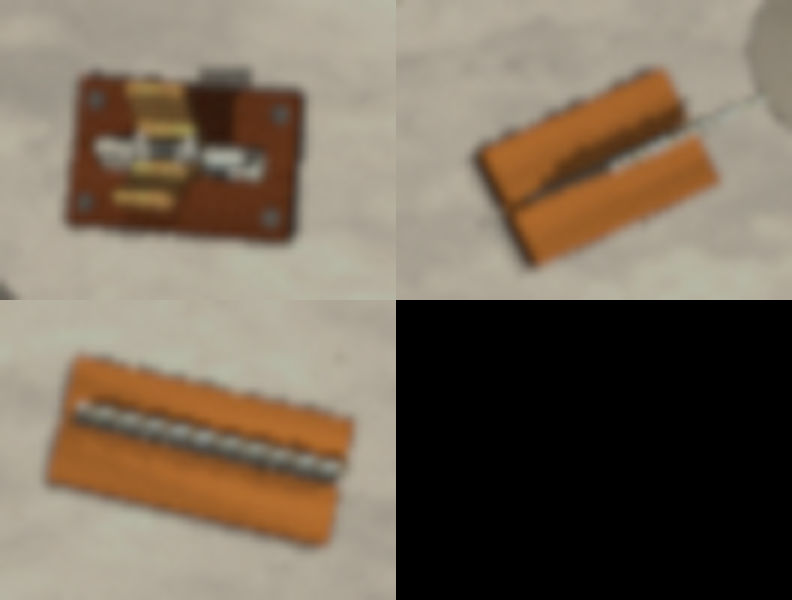

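The crop shows the parked wooden clip: handle bands at crop (155,95) and (143,198), on a steel fin in the dark rack turned about −5°. The shorter stand's card is seen edge-on, turned about +24°. The longer stand is the wide card. Next I'll use the wrist camera over both targets for accuracy.

Run:
```python
from h import *
for y in (86,-94): print(y,r.inverse_kinematics([.44,.335,.42],[180,0,y]), r.inverse_kinematics([.5,-.16,.42],[180,0,y+28]))
r.reach([.44,.335,.43],[180,0,86])
snap('wrist','wr1')
r.servo_line([.39,.335,.43],speed=.2)
snap('wrist','wr2')
r.servo_line([.44,-.12,.45],speed=.35)
s=snap('wrist','wc1'); snap('top','top1')
r.reach([.47,-.17,.45],[180,0,114])
snap('wrist','wc2')
q=r.sense(); print(q['clock'],q['tcp_pos'],q['orientation']); R=np.array(s['R']); print(-R.T@np.array(s['t']),R.round(2).tolist())
a=[cv2.imread(f'pics/{n}.png') for n in('wr1','wr2','wc1','wc2')]
z=cv2.vconcat([cv2.hconcat(a[:2]),cv2.hconcat(a[2:])])
cv2.imwrite('pics/quad.png',cv2.resize(z,(800,500),interpolation=cv2.INTER_AREA))
```

```text
86 [ 3.37594894e+01 -1.83444849e+00  7.61456822e+01 -2.54444375e-14
  1.05688766e+02  3.77594894e+01] [-21.45802276  -6.13487785  80.24866473   0.         105.88621311
 -45.45802276]
-94 [  33.75948944   -1.83444849   76.1456822     0.          105.68876629
 -142.24051056] [-2.14580228e+01 -6.13487785e+00  8.02486647e+01 -2.54444375e-14
  1.05886213e+02  1.34541977e+02]
3.9167 [ 0.46991647 -0.16916435  0.45018189] [ 1.79990861e+02 -6.85992718e-03  1.13944214e+02]
[ 0.44452185 -0.05527511  0.42926028] [[1.0, -0.07, 0.0], [-0.07, -0.97, 0.24], [-0.02, -0.24, -0.97]]
```

View pics/quad.png

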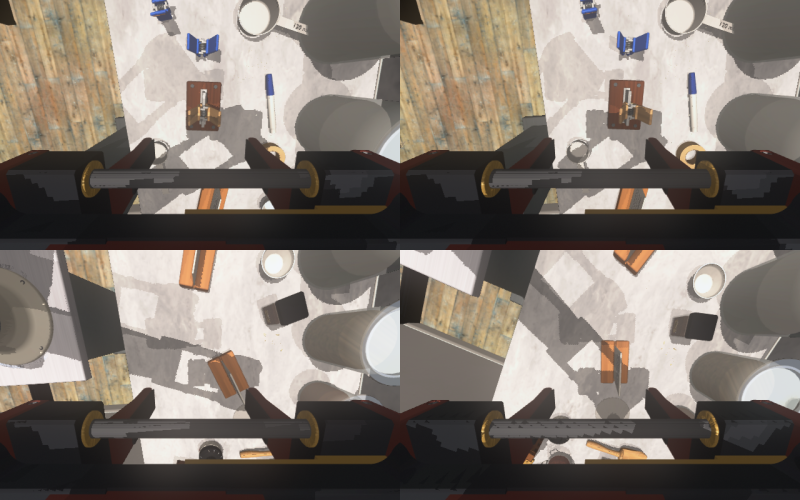

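The wrist views show the clip on the rack (quad 203,107 in view 1; 630,103 in view 2) and the tall card edge-on (228,380 and 617,370). Now enlarged crops for pixel picking.

Run:
```python
from h import *
a=cv2.imread('pics/wr1.png')[120:220,280:380]; b=cv2.imread('pics/wr2.png')[120:220,320:420]
c=cv2.imread('pics/wc2.png')[130:230,295:395]; d=cv2.imread('pics/wc1.png')[150:250,320:420]
f=lambda x:cv2.resize(x,(400,300),interpolation=cv2.INTER_CUBIC)
cv2.imwrite('pics/crop1.png',cv2.vconcat([cv2.hconcat([f(a),f(b)]),cv2.hconcat([f(c),f(d)])]))
```

```text
(no output)
```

View pics/crop1.png

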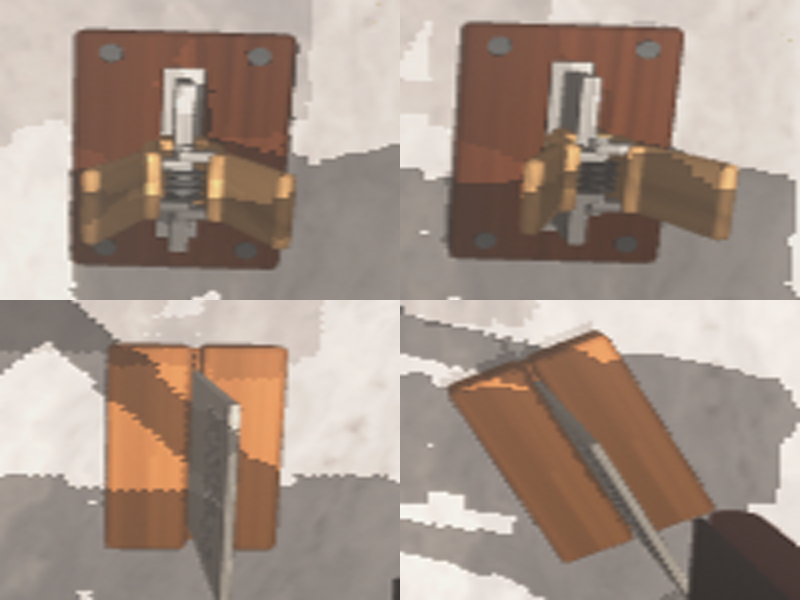

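```bash
cat > m.py <<'E'
from h import *
S={k:load(k) for k in('wr1','wr2','wc1','wc2')}
def tri(obs):
    A=[];b=[]
    for k,u,v in obs:
        s=S[k];R=np.array(s['R']);t=np.array(s['t']);c=-R.T@t;d=R.T@np.linalg.inv(K(s))@[u,v,1];d/=np.linalg.norm(d)
        P=np.eye(3)-np.outer(d,d);A.append(P);b.append(P@c)
    x,res,_,_=np.linalg.lstsq(np.vstack(A),np.hstack(b),rcond=None);return x.round(4),res
def box(k,pts,z):
    P=np.array([atz(S[k],u,v,z)[:2] for u,v in pts]);TL,TR,BL,BR=P
    e=TL+TR-BL-BR;f=TR+BR-TL-BL
    print(k,'c',P.mean(0).round(4),'len',np.linalg.norm(e)/2,'wid',np.linalg.norm(f)/2,'yaw',np.degrees(np.arctan2(-e[0],e[1])),np.degrees(np.arctan2(f[1],f[0])))
E
python3 - <<'E'
from m import *
box('wr1',[(298.75,130.7),(354.25,132),(297.5,207.3),(352.5,209)],.018)
box('wr2',[(335,128),(390.75,130),(332,206),(385.5,207.3)],.018)
print('hL',tri([('wr1',302.5,189),('wr2',353.3,186.7)]),'hR',tri([('wr1',351.3,190),('wr2',401.8,187.7)]))
for k,a,b in(('wr1',(302.5,189),(351.3,190)),('wr2',(353.3,186.7),(401.8,187.7))): print((atz(S[k],*a,.137)),(atz(S[k],*b,.137)))
box('wc2',[(321.75,145.7),(367,145.7),(321.25,212.3),(364.25,213)],.024)
print('card near',tri([('wc1',367.5,198.3),('wc2',354.2,165)]),atz(S['wc2'],354.2,165,.14),atz(S['wc1'],367.5,198.3,.14))
s=S['wc2']; a=atz(s,354.2,165.5,.14); b=atz(s,295+(226/4),230,.14); print('edge',a,b,np.degrees(np.arctan2(-(a-b)[0],(a-b)[1])))
E
```

```text
wr1 c [0.4486 0.3393] len 0.106644088195498 wid 0.07626268732423688 yaw -4.7259185074787755 -5.500665942946196
wr2 c [0.4471 0.3389] len 0.10765371819117742 wid 0.07545929322188762 yaw -4.90656191594358 -5.59878521260536
hL (array([0.4233, 0.3405, 0.1342]), array([4.06760392e-07])) hR (array([0.4713, 0.3359, 0.1328]), array([3.72082897e-07]))
[0.42351241 0.34155849 0.137     ] [0.47093085 0.33730857 0.137     ]
[0.42297436 0.34064653 0.137     ] [0.47018449 0.33643806 0.137     ]
wc2 c [ 0.5057 -0.1656] len 0.09788209051943529 wid 0.06356057189699973 yaw 23.686270798475714 23.400024309517345
card near (array([ 0.4902, -0.1312,  0.1416]), array([1.2147332e-06])) [ 0.4912089 -0.1313746  0.14     ] [ 0.48961807 -0.13157143  0.14      ]
edge [ 0.49142869 -0.131834    0.14      ] [ 0.51878366 -0.19573319  0.14      ] 23.175561422961373
```

Measurements agree with the given sizes: the rack centre is (0.448,0.339) and the handles' mid is (0.447,0.339), with yaw −5.2°. The tall card's middle is (0.5057,−0.166), with yaw 23.4° and edge height about 0.14. Going for the grasp.

Run:
```python
from h import *
r.reach([.447,.339,.43],[180,0,84.8])
r.servo_line([.447,.339,.289],speed=.12); r.wait(.2)
q=r.sense();print(q['clock'],q['tcp_pos'],q['contact_force'])
r.grab(40); r.wait(.3)
q=r.sense();print(q['clock'],q['opening'],q['gripper_force'],q['contact_force'])
snap('side','g1');snap('wrist','g2')
a=cv2.imread('pics/g1.png')[150:350,220:420]; b=cv2.imread('pics/g2.png')[100:300,220:420]
cv2.imwrite('pics/g.png',cv2.resize(cv2.hconcat([a,b]),(800,400),interpolation=cv2.INTER_CUBIC))
```

```text
7.2917 [0.44711248 0.33908553 0.28975354] [-0.95178685 -0.89088777  0.27458499]
8.575 0.025676172879529315 39.90289807319641 [-0.41490687  0.20999513 -1.06208842]
```

View pics/g.png

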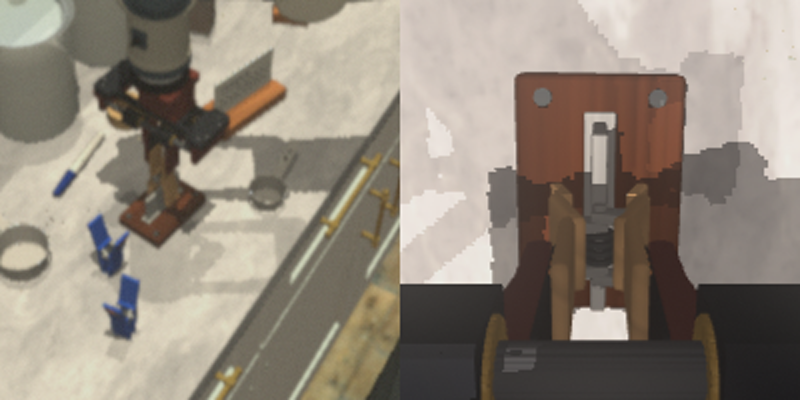

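The clip is squeezed to its stop (25.7 mm), and the wrist view shows its handles parallel between the fingers, astride the fin. Lifting it and carrying it to above the card.

Run:
```python
from h import *
r.servo_line([.447,.339,.46],speed=.1); r.wait(.2)
q=r.sense();print(q['clock'],q['opening'],q['gripper_force'],q['contact_force'])
r.servo_line([.5057,-.166,.46],[180,0,113.4],speed=.15); r.wait(.4)
q=r.sense();print(q['clock'],q['tcp_pos'],q['orientation'],q['opening'],q['gripper_force'])
s=snap('wrist','p1');snap('side','p2');pickle.dump(1,open('/dev/null','wb'))
for n,X in(('edge',[.5057,-.166,.14]),('near',[.4906,-.1311,.14]),('tips',[.5057,-.166,.216])): print(n,proj(s,np.array(X)))
a=cv2.imread('pics/p1.png')[100:300,220:420]; b=cv2.imread('pics/p2.png')[60:260,260:460]
cv2.imwrite('pics/p.png',cv2.resize(cv2.hconcat([a,b]),(800,400),interpolation=cv2.INTER_CUBIC))
```

```text
10.7333 0.025473762776170455 39.90299999713898 [ 1.43073282 -0.58951225 -1.25663494]
14.675 [ 0.50570765 -0.16595612  0.45997889] [ 1.79999072e+02 -3.52550112e-03  1.13406020e+02] 0.02526719382253237 39.90299999713898
edge [319.96366236 187.95594702]
near [319.95574999 152.15962303]
tips [320.09221148 207.59459229]
```

View pics/p.png

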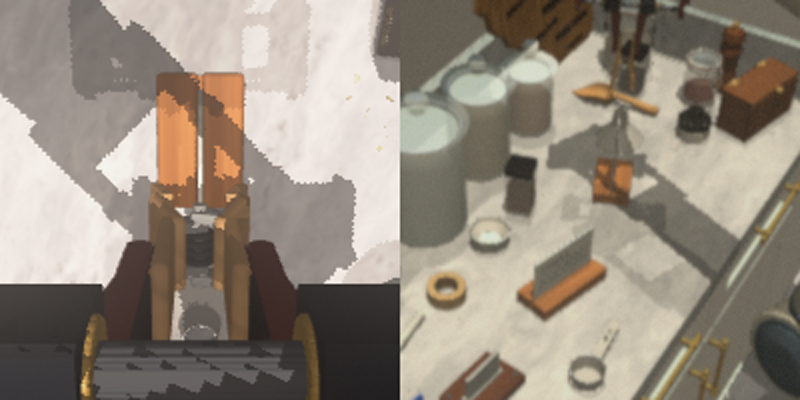

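The card edge at crop x≈200 (native 320) matches the predicted column, and its near corner at row 152 matches too. The clip is centred and parallel. Lowering it now.

Run:
```python
from h import *
r.servo_line([.5057,-.166,.40],speed=.1)
for z in (.385,.375,.366):
    r.servo_line([.5057,-.166,z],speed=.04)
    q=r.sense();print(q['clock'],q['tcp_pos'],q['contact_force'],q['opening'])
r.wait(.3)
snap('wrist','f1');snap('side','f2')
a=cv2.imread('pics/f1.png')[120:260,250:390]; b=cv2.imread('pics/f2.png')[70:170,320:420]
f=lambda x:cv2.resize(x,(400,400),interpolation=cv2.INTER_CUBIC)
cv2.imwrite('pics/f.png',cv2.hconcat([f(a),f(b)]))
```

```text
16.05 [ 0.50569334 -0.16596735  0.38473571] [ 0.28896944 -0.15423913 -0.25744933] 0.025046789074161916
16.45 [ 0.50565336 -0.16597595  0.37453311] [ 0.25483149  0.10452797 -0.44135856] 0.025744901055280874
16.825 [ 0.5056467  -0.16598057  0.36552383] [-0.19039479 -0.15855557  0.40867697] 0.025488023441874293
```

View pics/f.png

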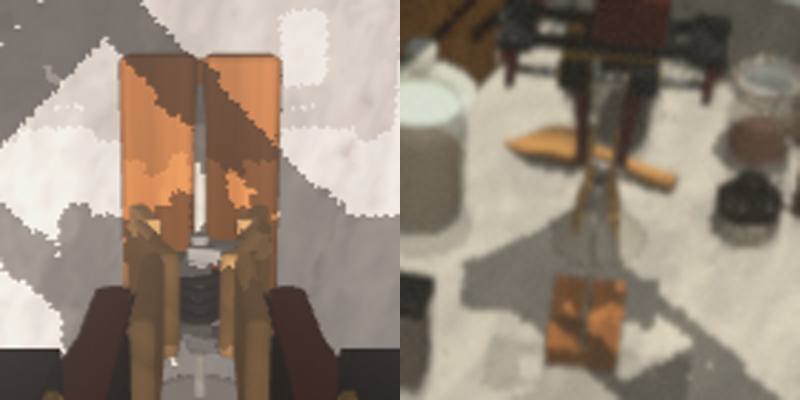

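Both views show the card edge midway between the open jaws, one jaw on each side and no contact force. A quick check of the heights by projection, then I'll hand in.

Run:
```python
from h import *
s=load('f2')
for z in (.12,.14,.164,.214): print(z,(proj(s,np.array([.5057,-.166,z]))-[320,70])*4+[400,0])
print([ (proj(s,np.array([.5057+d*.918*.015,-.166+d*.397*.015,.12]))-[320,70])*4+[400,0] for d in(-1,1)])
```

```text
0.12 [592.42858506 218.87696711]
0.14 [594.31903693 199.51506166]
0.164 [596.63059734 175.84018543]
0.214 [601.60331537 124.90987726]
[array([610.27769246, 220.61236683]), array([574.60807616, 217.1443479 ])]
```

Run:
```python
from h import *
print(r.hand_in()); print(r.sense()['clock'])
```

```text
the job is handed in; nothing more can be done
None
the job is handed in; nothing more can be done
```

I handed the job in at about 17 s: the wooden clip is held squeezed open, with the tall card's top edge between its jaws. The last force readings and pictures showed no contact with the card, but the judge's result was not reported back.

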